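Weigh a drone battery pack on the bench steelyard

TASK

Weigh the battery pack on the beam scale. First squeeze the two spring buttons of the transit clip together, draw the clip up out of its gate and put it in the small metal tray; then set the pack gently, flat, in the middle of the scale's pan, and slide the poise along the notched beam until the pointer comes to rest at the centre line of the white index plate. Leave everything free of the gripper, and leave the other things on the bench where they are.

Things in the scene. Friction and masses are not known exactly. Their poses are not given: they have to be found in the camera images.
- scale: Fixed steelyard scale. Origin on the bench under the beam's pivot, z up, +y along the beam's long arm, x across it. Grey base 90 (x) x 460 (y: -155 to 305) x 18 high. Pivot 130 above the bench, between posts up to 140. Notched steel beam 10 wide, 16 high, y -100 to 240, then a thin pointer. Pan on the short arm at y=-90, clip gate at y=215, upright white index plate at y 256 to 302.
- beam (a joint): Beam angle, rad; grows as the pointer rises and the pan sinks: 0 parked on the lower stop, 0.12 level (pointer centred), 0.27 upper stop. Weakly sprung to level, damped: settles in about 1.5 s; clear of the stops 1 mm of poise travel changes it by about 0.0064. Empty pan: parked. While the clip is in the gate it cannot rise beyond about 0.015.
- pointer_tip (a point): Tip of the beam's pointer, 285 mm from the pivot along the beam. Centred it is 130 above the bench, at the index plate's thin black centre line; two thicker black lines lie 10 mm above and below that line.
- poise (a joint): Position of the poise along the beam, m: 0 innermost (its centre 50 mm from the pivot), 0.13 outermost (+y). Slides at about 1.5 N, to any place (not only notch by notch), and stays where it is left. Outwards lowers the pointer. It balances a load of m kg at about 0.300*m - 0.0505.
- poise_top (a point): Centre of the top face of the poise, a dark steel block of 300 g that rides on the beam and tilts with it: 30 (across the beam) x 30 (along it) x 46 high, of which 24 stand above the beam.
- pan_top (a point): Centre of the pan's upper face, 120 (scale x) x 100 (scale y). The pan stays level as the beam tilts: about 167 above the bench when parked, 156 at balance, 143 at the upper stop. Where on it the load stands does not change the reading.
- gate (a point): Centre of the top of the clip's gate, at scale x=0, y=215, z=140: two aluminium posts, one each side of the beam (x = +-16 to +-26, y 198 to 232), with 5 mm upstands at their top corners.
- clip: Loose transit clip, 84 g, in the gate. Origin: centre of the underside of its black head, resting on the gate's top; z up. Head 40 (x) x 26 (y) x 40 high; it can stand on its feet, 26 below the origin. Two grey spring buttons stick out of the head's x faces, 20 wide (y), 8 to 36 above the origin, 54 over both. Squeezed, they free it to be drawn straight up 26 mm; unsqueezed it does not come out.
- button_near (a joint): Press of the clip's button on its -x face, m: 0 out, 0.005 fully in (3 N to start, 8 N at the end; the two are then 44 mm over both). Its barb leaves the gate's lip at about 0.0035.
- button_far (a joint): The same for the button on the clip's +x face.
- tray: Fixed shallow aluminium tray for the clip, open at the top, 90 (x) x 130 (y) x 22 high, walls and floor 4 to 5 thick; origin under its centre.
- pack: Loose grey battery pack with two black bands, 90 (x) x 46 (y) x 38 high, plus a black connector stub 24 wide that sticks out 7 mm at its +x end; origin at the centre of its underside, z up. Its mass is not known: 0.30 to 0.55 kg.
- controller: Bystander: black radio controller with two sticks, 100 x 160 x 60 high.
- motor: Bystander: round motor, 42 across, 40 high.
- propeller: Bystander: flat two-bladed propeller, 216 long (y), 10 high.
- camera_ball_stub: Bystander: upright black cylinder (camera housing), 48 across, 50 high.
Mind the look-alikes: they are no part of the job. Leave any purple look-alike of the pack alone. What is shaped like the clip but red is not meant.

How it is judged:
By the outcome, as a careful person would: the job done as asked, in the order asked, and still so for the second after the job is handed in, with the robot touching nothing.
It also fails if it takes over 72 s, if anything falls off the work surface, if the arm or the gripper's body presses on something with over 40 N, if the wrist force passes 120 N, or if a joint passes its speed limit or range.

ROBOT

A 7-joint arm with a two-finger parallel gripper is mounted at the origin on the work surface. World frame = base frame: x ahead of the robot, y to its left, z up, the work surface at z = 0. Lengths are in m, angles in rad, forces in N, time in s.
With the tool pointing down it reaches from about 0.425 to 0.825 m from the base axis. Payload 3.6 kg.
Tool frame: the origin (TCP) lies where the fingers leave the gripper's body, on its centre line; the fingertips stand 73 mm ahead of it and the grasp point (between the pads) lies 54 mm ahead of it; x points along the fingers, y is the direction in which the jaws open and shut, and the axes are right-handed (so a half turn about x gives the same grasp; the last joint's range is limited). The gripper opens to 85 mm and grips with 20 to 120 N. Pads are 22 mm wide; open, the fingers measure 114 mm over their backs; the gripper's body (76 mm by 85 mm) begins 54 mm behind the grasp point. The pads swing forward as they close: fully open they stand 13 mm farther back than shut.
Start: joints at [1.296, 0.615, -0.013, 1.423, 0.008, 1.103, -0.04], TCP at [0.159, -0.63, 0.304] pointing down, gripper open.
Joint ranges: [-3.12, 3.12], [-0.3, 2.06], [-1.34, 1.32], [0.26, 2.42], [-1.36, 4.5], [0.01, 1.98], [-2.84, 2.84]. Speed limits (rad/s): [2.79, 2.79, 3.14, 3.14, 3.14, 3.14, 3.14].

INTERFACE

Orientations are given as a unit quaternion [x, y, z, w].
In Python, from station import arm, snapshot, camera_info, ticket gives the robot as it stands. Calls block until the motion is done:
- arm.movep(position, orientation): joint-space move of the TCP to a pose.
- arm.line_to(position, velocity=0.15, ori=None): straight line of the TCP; ori=None keeps the orientation; velocity is the mean speed in m/s.
- arm.move_j(angles): joint-space move.
- arm.move_gripper(opening, effort=None): opening from 0.0 (shut) to 1.0 (fully open); effort is the grip in N (None keeps the last); returns when the fingers have stopped.
- arm.pause(seconds).
- arm.ik(position, orientation): joint angles nearest the present ones, or None.
- snapshot(name): name is "scene" or "top" or "wrist"; returns the picture (384x512x3 uint8, blue, green, red); there is no depth.
- camera_info(name): a dict with "fx", "fy", "cx", "cy" (pixels), "R" (3x3) and "t" (3): a world point X has camera coordinates R X + t; the wrist camera has in their place "T_tool_cam" (4x4, takes a point from camera to tool coordinates, whose origin is the TCP and whose axes are the tool frame's). Camera axes: x right, y down, z forward; pixel columns grow to the right and rows downward; lengths in m; the calibration is good to about 2 mm. A picture is of the moment at which its call begins: read the wrist's pose just before it. camera_info takes no time and is no camera call.
A pose or a line that the arm cannot do raises arm.MotionError and nothing moves.
- ticket.finish_job(): hands the job in, once; it reports no verdict.
Readings, each from a call of its own:
- arm.read_time(): time.
- arm.read_joint_positions(): joint angles.
- arm.read_dq(): joint speeds.
- arm.read_effort(): joint torques, N m.
- arm.read_tool_pos(): TCP position.
- arm.read_eef_rot(): TCP orientation.
- arm.read_ft_force(): force on the tool from outside, world axes, zero at the start.
- arm.read_wrist_torque(): the same for the moment, N m.
- arm.read_opening(): opening from 0.0 (shut) to 1.0 (fully open).
Only numpy, scipy, OpenCV 4.12 (cv2) and the standard library are available. Lean on these libraries where they do the work, as an engineer would, in place of code of your own. Each camera call takes 0.05 s, during which the arm holds its last target.

## Working session

There is one attempt and no reset: what is moved stays moved. The work goes in short steps, each a Python script; the robot and the scene stay as the last script left them, time stands still between calls to the robot, and variables do not carry over. Pictures are saved under pics/ and viewed, and the job is handed in when it is done.

```bash
ls; mkdir -p pics; python3 - <<'E'
from station import arm, snapshot, camera_info
import cv2
for n in ("scene","top","wrist"):
    im=snapshot(n); cv2.imwrite(f"pics/a_{n}.png",im); print(n,camera_info(n))
print(arm.read_time(),arm.read_tool_pos(),arm.read_eef_rot(),arm.read_joint_positions())
E
```

```text
pics
scene {'fx': 420.9465694982969, 'fy': 420.9465694982969, 'cx': 258.2605860837633, 'cy': 187.63950018897177, 'R': array([[ 0.56557691,  0.82469454,  0.00129344],
       [ 0.68973021, -0.47215719, -0.54894428],
       [-0.45210065,  0.31136233, -0.83585794]]), 't': array([-0.40443512, -0.3251413 ,  1.45013773])}
top {'fx': 453.3235159620551, 'fy': 453.3235159620551, 'cx': 262.9336398106759, 'cy': 195.10151346469897, 'R': array([[-0.0270907 , -0.99959129,  0.00912912],
       [-0.99811033,  0.02654444, -0.05541815],
       [ 0.05515317, -0.01061319, -0.9984215 ]]), 't': array([0.07496712, 0.58369417, 1.31903943])}
wrist {'fx': 297.48890931182325, 'fy': 297.48890931182325, 'cx': 258.9389294457931, 'cy': 195.11234974188366, 'T_tool_cam': array([[ 8.70699381e-04, -2.85871805e-01,  9.58267475e-01,
        -6.94511839e-02],
       [ 9.99999139e-01,  1.18966596e-03, -5.53714585e-04,
         1.49158392e-03],
       [-9.81726803e-04,  9.58267132e-01,  2.85872595e-01,
        -7.25697494e-02],
       [ 0.00000000e+00,  0.00000000e+00,  0.00000000e+00,
         1.00000000e+00]])}
0.15 [ 0.1593181  -0.62972253  0.3029858 ] [-0.70158845 -0.08809045  0.70178134 -0.08669871] [ 1.29650404  0.61571865 -0.0125875   1.42454399  0.00809219  1.10336709
 -0.0404061 ]
```

View pics/a_scene.png

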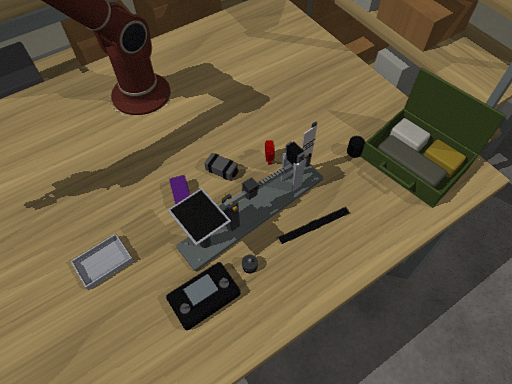

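View pics/a_top.png

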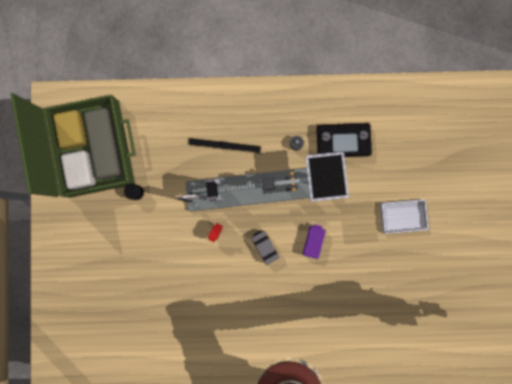

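View pics/a_wrist.png

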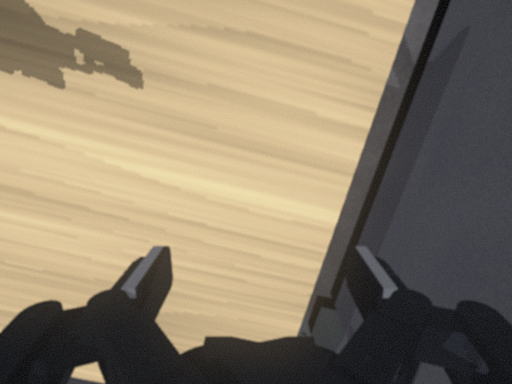

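```bash
cat > h.py <<'E'
import numpy as np, cv2
from station import arm, snapshot, camera_info
from scipy.spatial.transform import Rotation as Rn
def cam(n):
    c=camera_info(n)
    if 'R' in c: R,t=np.array(c['R']),np.array(c['t']); C=-R.T@t; Rw=R.T
    else:
        T=np.array(c['T_tool_cam']); p=np.array(arm.read_tool_pos()); Q=Rn.from_quat(arm.read_eef_rot()).as_matrix()
        C=p+Q@T[:3,3]; Rw=Q@T[:3,:3]
    return dict(fx=c['fx'],cx=c['cx'],cy=c['cy'],C=C,Rw=Rw)
def ray(c,u,v):
    return c['Rw']@np.array([(u-c['cx'])/c['fx'],(v-c['cy'])/c['fx'],1.])
def onz(c,uv,z):
    d=ray(c,*uv); return c['C']+d*(z-c['C'][2])/d[2]
def proj(c,X):
    q=c['Rw'].T@(np.asarray(X)-c['C']); return np.array([c['cx'],c['cy']])+c['fx']*q[:2]/q[2]
def tri(c1,u1,c2,u2):
    d1=ray(c1,*u1);d2=ray(c2,*u2);d1/=np.linalg.norm(d1);d2/=np.linalg.norm(d2)
    s=np.linalg.lstsq(np.c_[d1,-d2],c2['C']-c1['C'],rcond=None)[0]
    a=c1['C']+s[0]*d1;b=c2['C']+s[1]*d2
    return (a+b)/2,np.linalg.norm(a-b)
def crop(src,x0,y0,x1,y1,k,name):
    im=cv2.imread(src)[y0:y1,x0:x1]; cv2.imwrite(name,cv2.resize(im,None,fx=k,fy=k,interpolation=cv2.INTER_CUBIC))
E
python3 - <<'E'
from h import *
crop('pics/a_top.png',175,130,440,270,3,'pics/b1.png')
crop('pics/a_scene.png',60,110,360,310,2.6,'pics/b2.png')
E
```

```text
(no output)
```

View pics/b1.png

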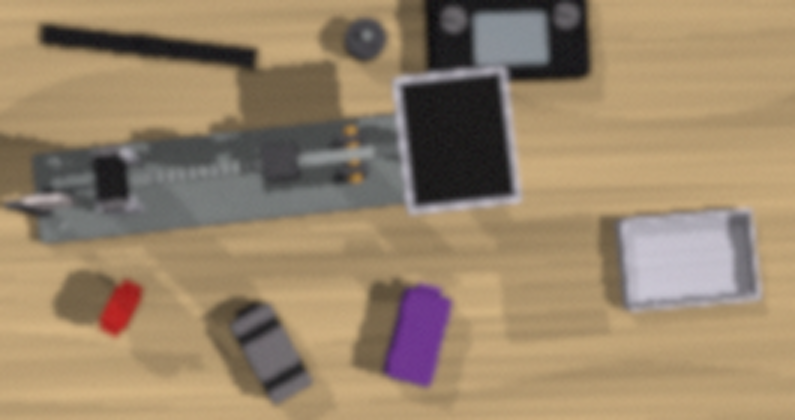

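View pics/b2.png

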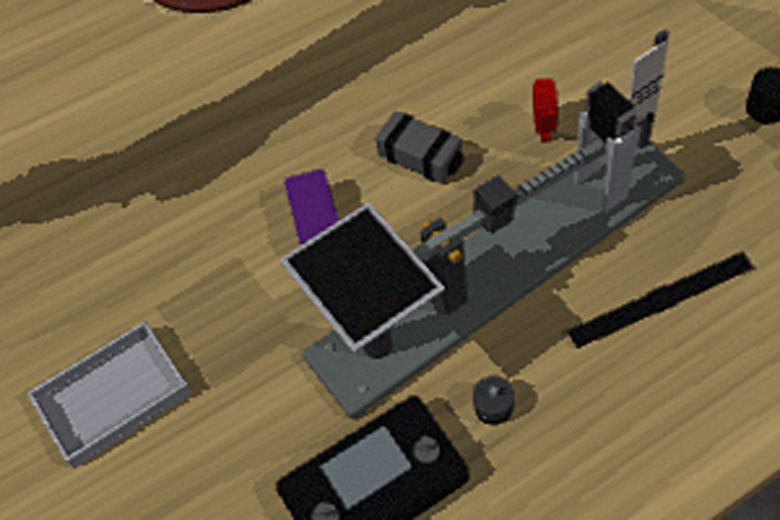

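```bash
python3 - <<'E'
from h import *
np.set_printoptions(precision=4,suppress=True)
T=cam('top');S=cam('scene')
t=lambda u,v:(175+u/3-.33,130+v/3-.33)
s=lambda u,v:(60+u/2.6-.3,110+v/2.6-.3)
print(T['C'],S['C'])
P=lambda n,a,b:print(n,*tri(T,t(*a),S,s(*b)))
P('pan LB',(521,203),(284,262));P('pan top',(412,212),(367,206));P('pan r',(395,76),(443,288));P('pan bot',(507,68),(354,348))
P('poise c',(280,162),(494,190))
P('clip top',(110,180),(605,100))
P('tray tl',(618,220),(187,386));P('tray tr',(750,210),(74,466));P('tray br',(760,298),(30,394));P('tray bl',(630,309),(147,324))
for n,z,pts in [('base',.018,[(40,243),(35,155),(520,200)]),('pack',.038,[(232,318),(262,302),(312,383),(282,401)])]:
    for p in pts: print(n,onz(T,t(*p),z))
for p in [(284,262),(350,416),(684,178)]: pass
for p in [(302,352),(350,412),(684,178),(645,146)]: print('base scene',onz(S,s(*p),.018))
for p in [(388,140),(398,113),(462,150),(450,182)]: print('pack sc',onz(S,s(*p),.038))
E
```

```text
[0.5119 0.0734 1.3486] [ 1.1086 -0.2715  1.0341]
pan LB [ 0.5668 -0.1616  0.1588] 0.004793522571587495
pan top [ 0.5605 -0.0668  0.1635] 0.0011328263783720266
pan r [ 0.6792 -0.0556  0.1692] 9.040876703435543e-05
pan bot [ 0.6846 -0.1526  0.1685] 0.0033078194360161572
poise c [0.6079 0.0467 0.1536] 0.0005361444881961716
clip top [0.5934 0.1929 0.1749] 0.0033262894129900055
tray tl [ 0.5527 -0.2882  0.0149] 0.0016055716533225435
tray tr [ 0.5607 -0.4182  0.0062] 0.006234494829037614
tray br [ 0.473  -0.4221  0.0178] 0.0013663773464246867
tray bl [ 0.4659 -0.2941  0.0169] 0.001851481400361562
base [0.5455 0.28   0.018 ]
base [0.6319 0.2833 0.018 ]
base [ 0.5751 -0.191   0.018 ]
pack [0.4681 0.0942 0.038 ]
pack [0.4826 0.0649 0.038 ]
pack [0.404  0.0191 0.038 ]
pack [0.3876 0.0484 0.038 ]
base scene [ 0.5858 -0.1762  0.018 ]
base scene [ 0.6701 -0.1681  0.018 ]
base scene [0.6384 0.2819 0.018 ]
base scene [0.5784 0.2733 0.018 ]
pack sc [0.4179 0.0278 0.038 ]
pack sc [0.3912 0.0571 0.038 ]
pack sc [0.477  0.0893 0.038 ]
pack sc [0.5061 0.0547 0.038 ]
```

```bash
cat >> h.py <<'E'
def down(yaw): # tool y along (cos,sin) yaw, x down
    y=np.array([np.cos(yaw),np.sin(yaw),0]); x=np.array([0,0,-1.]); z=np.cross(x,y)
    return Rn.from_matrix(np.c_[x,y,z]).as_quat()
E
python3 - <<'E'
from h import *
np.set_printoptions(precision=4,suppress=True)
S=cam('scene')
for uv in [(660,35),(650,150)]:
    d=ray(S,60+uv[0]/2.6,110+uv[1]/2.6);k=(.27-S['C'][1])/d[1];print('plate',S['C']+d*k)
print(Rn.from_quat(arm.read_eef_rot()).as_matrix())
for yaw in (5.5,185.5):
  for p in [(.593,.19,.24),(.593,.19,.35),(.435,.057,.08),(.623,-.109,.25),(.513,-.355,.12)]:
    print(yaw,p,arm.ik(p,down(np.radians(yaw))))
for a in (30,120,210,300): print(a,arm.ik((.435,.057,.08),down(np.radians(a))))
E
```

```text
plate [0.5777 0.27   0.2069]
plate [0.5918 0.27   0.0265]
[[-0.0005  0.2453 -0.9694]
 [ 0.0019 -0.9694 -0.2453]
 [-1.     -0.002   0.    ]]
5.5 (0.593, 0.19, 0.24) [ 0.0831  0.7449 -0.7646  1.5719  0.5684  1.0587 -0.7384]
5.5 (0.593, 0.19, 0.35) [ 0.1422  0.6724 -0.908   1.4229  0.534   1.3039 -0.7031]
5.5 (0.435, 0.057, 0.08) [-0.1258  0.7015 -0.0799  2.2133  0.2239  0.2341 -0.3089]
5.5 (0.623, -0.109, 0.25) [ 0.4143  0.6799 -0.4798  1.5361  0.3494  1.0117 -0.0652]
5.5 (0.513, -0.355, 0.12) [ 0.7297  0.8032 -0.2702  1.6703  0.2995  0.709   0.4055]
185.5 (0.593, 0.19, 0.24) [ 0.2368  0.8993 -1.1509  1.567   0.8537  1.2484  2.1775]
185.5 (0.593, 0.19, 0.35) [ 0.2291  0.7638 -1.1494  1.4201  0.6953  1.3986  2.3094]
185.5 (0.435, 0.057, 0.08) [-0.2931  0.7087  0.1674  2.2181 -0.4604  0.2465 -2.7629]
185.5 (0.623, -0.109, 0.25) [-0.0711  0.6609  0.3618  1.5537 -0.2655  0.9758 -2.6751]
185.5 (0.513, -0.355, 0.12) [ 0.341   0.823   0.3938  1.684  -0.439   0.7233 -2.0908]
30 [-0.0959  0.703  -0.1238  2.2124  0.3379  0.2432  0.0044]
120 [ 0.211   0.7747 -0.5891  2.2031  1.0312  0.4701  0.8806]
210 [-0.2953  0.709   0.1705  2.2181 -0.4682  0.2474 -2.3274]
300 [-0.1782  0.7009 -0.0028  2.2148  0.0081  0.226  -1.2354]
```

```bash
cat >> h.py <<'E'
import pickle
def shot(name):
    c=cam('wrist'); im=snapshot('wrist'); cv2.imwrite(f'pics/{name}.png',im)
    pickle.dump(c,open(f'pics/{name}.pkl','wb')); return c
def lc(name): return pickle.load(open(f'pics/{name}.pkl','rb'))
E
python3 - <<'E'
from h import *
q=down(np.radians(5.5))
arm.movep((.593,.185,.36),q); print(arm.read_time())
shot('w1')
arm.movep((.598,.13,.36),q); shot('w2'); print(arm.read_time(),arm.read_tool_pos(),arm.read_ft_force())
E
```

```text
3.3833
3.8167 [0.59822196 0.12899863 0.35989367] [-0.60260304  1.04475656  0.72870268]
```

View pics/w1.png

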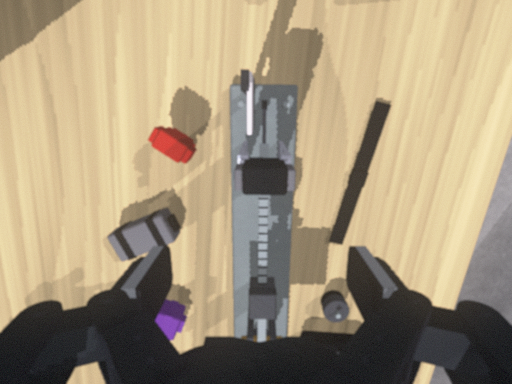

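View pics/w2.png

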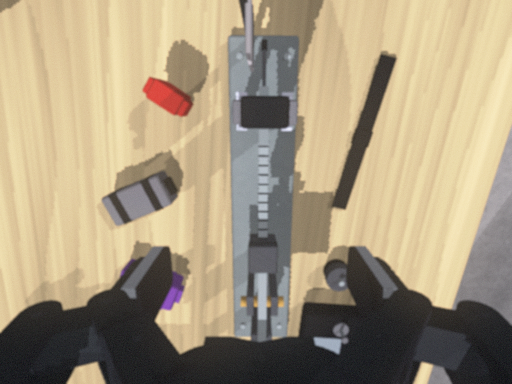

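```bash
python3 - <<'E'
from h import *
a=cv2.imread('pics/w1.png')[130:320,215:315]; b=cv2.imread('pics/w2.png')[80:270,215:315]
im=np.hstack([cv2.resize(x,None,fx=3,fy=3,interpolation=cv2.INTER_CUBIC) for x in (a,b)])
cv2.imwrite('pics/w12.png',cv2.convertScaleAbs(im,alpha=2,beta=10))
crop('pics/w2.png',90,150,200,240,6,'pics/w2p.png')
E
```

```text
(no output)
```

View pics/w12.png

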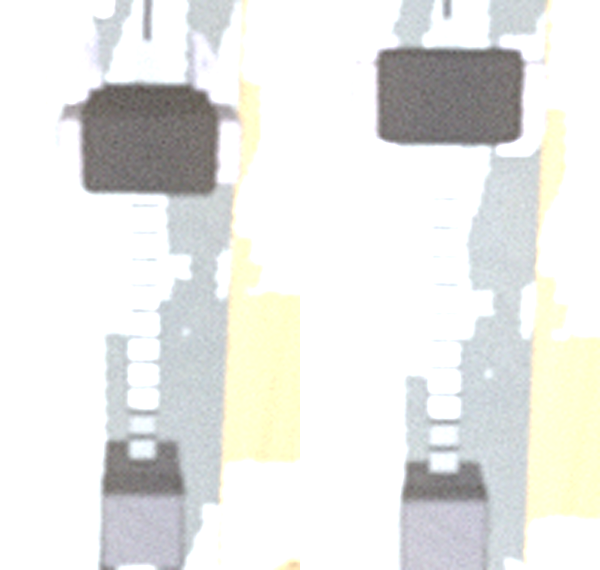

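View pics/w2p.png

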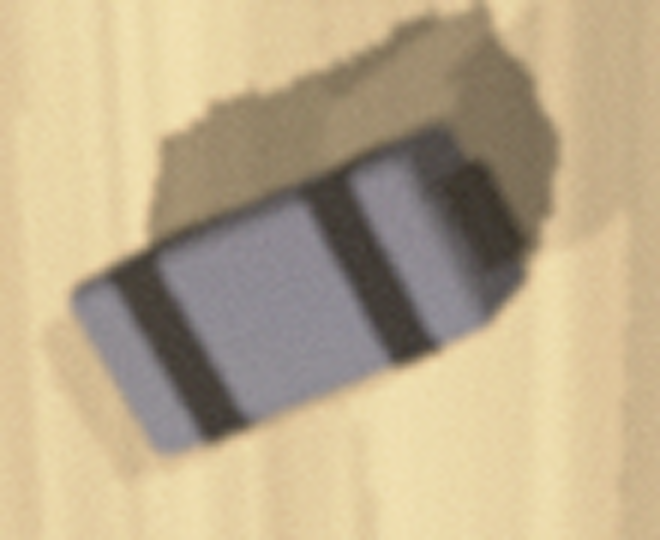

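```bash
python3 - <<'E'
from h import *
np.set_printoptions(precision=4,suppress=True)
a,b=lc('w1'),lc('w2')
f=lambda u,v:(215+(u-1)/3,130+(v-1)/3)
g=lambda u,v:(215+(u-301)/3,80+(v-1)/3)
for n,p,q in [('c',(150,149),(450.5,96)),('bl',(83,190),(378,142)),('br',(217,190),(523,142)),('tl',(83,106),(378,50)),('tr',(217,106),(523,50)),('poise bl',(104,492),(402,499)),('poise br',(184,492),(488,499))]:
    print(n,*tri(a,f(*p),b,g(*q)))
# beam/base edges on z .018, w2
crop('pics/w1.png',100,200,190,270,6,'pics/w1p.png')
E
```

```text
c [0.5976 0.194  0.1739] 7.120251354326559e-07
bl [0.5789 0.18   0.1751] 0.000311613026500426
br [0.6188 0.1836 0.1745] 0.00022131020396917316
tl [0.5768 0.2043 0.1707] 0.00020581503362129252
tr [0.6162 0.2079 0.17  ] 0.00029032031347501087
poise bl [0.5947 0.0587 0.1488] 0.0004781566222259521
poise br [0.624  0.0611 0.1482] 9.526853380638863e-05
```

View pics/w1p.png

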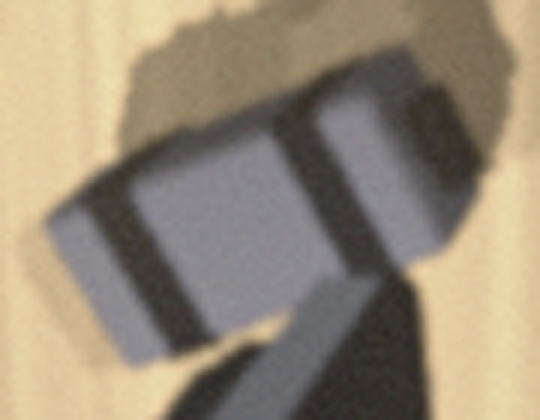

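```bash
python3 - <<'E'
from h import *
np.set_printoptions(precision=4,suppress=True)
a,b=lc('w1'),lc('w2')
f=lambda u,v:(100+(u-2.5)/6,200+(v-2.5)/6)
g=lambda u,v:(90+(u-2.5)/6,150+(v-2.5)/6)
for n,p,q in [('L',(47,222),(75,298)),('B',(133,365),(165,452)),('band1 lo',(192,347),(224,434)),('band1 up',(103,200),(130,270)),('band2 up',(292,120),(325,188))]:
    print(n,*tri(a,f(*p),b,g(*q)), onz(b,g(*q),.036))
print('band2 lo',onz(b,g(412,355),.036))
print('R low',onz(b,g(490,322),.03),'stub end',onz(b,g(527,240),.02), onz(b,g(440,122),.03))
q=down(np.radians(5.4))
arm.movep((.5955,.192,.29),q)
shot('w3');print(arm.read_time(),arm.read_tool_pos())
E
```

```text
L [0.3855 0.0538 0.0328] 0.0005485480383918199 [0.3875 0.0551 0.036 ]
B [0.4048 0.017  0.033 ] 0.00039768089685377807 [0.4064 0.0184 0.036 ]
band1 lo [0.4184 0.0221 0.0309] 9.185020897078524e-05 [0.4205 0.0243 0.036 ]
band1 up [0.4024 0.0644 0.04  ] 8.171454527144498e-05 [0.4005 0.063  0.036 ]
band2 up [0.444  0.0854 0.0318] 0.00023188921457690243 [0.4454 0.0866 0.036 ]
band2 lo [0.4648 0.0482 0.036 ]
R low [0.4812 0.0558 0.03  ] stub end [0.487  0.0736 0.02  ] [0.4695 0.1028 0.03  ]
4.325 [0.5956 0.1929 0.2905]
```

View pics/w3.png

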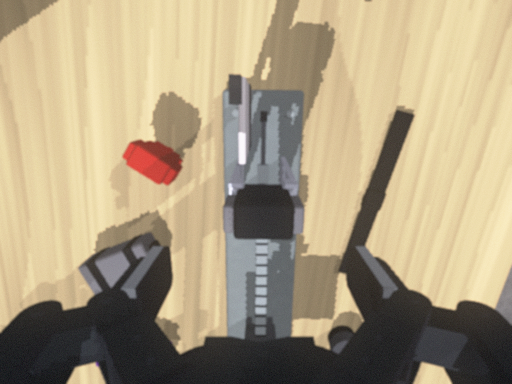

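```bash
python3 - <<'E'
from h import *
np.set_printoptions(precision=4,suppress=True)
q=down(np.radians(5.4))
arm.line_to((.5972,.194,.217),.1,q)
shot('w4');print(arm.read_time(),arm.read_tool_pos(),arm.read_ft_force())
cv2.imwrite('pics/s4.png',snapshot('scene'))
crop('pics/s4.png',220,80,360,200,5,'pics/s4c.png')
E
```

```text
5.2583 [0.5976 0.1944 0.2179] [ 0.1051  0.6235 -0.4886]
```

View pics/w4.png

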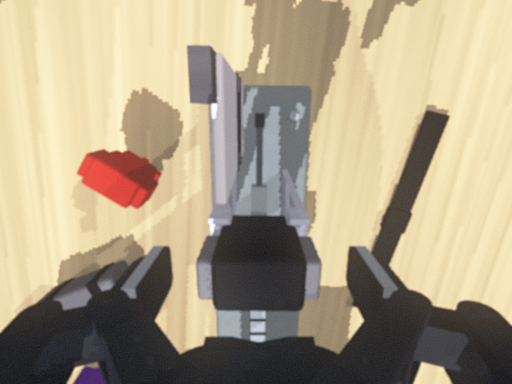

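View pics/s4c.png

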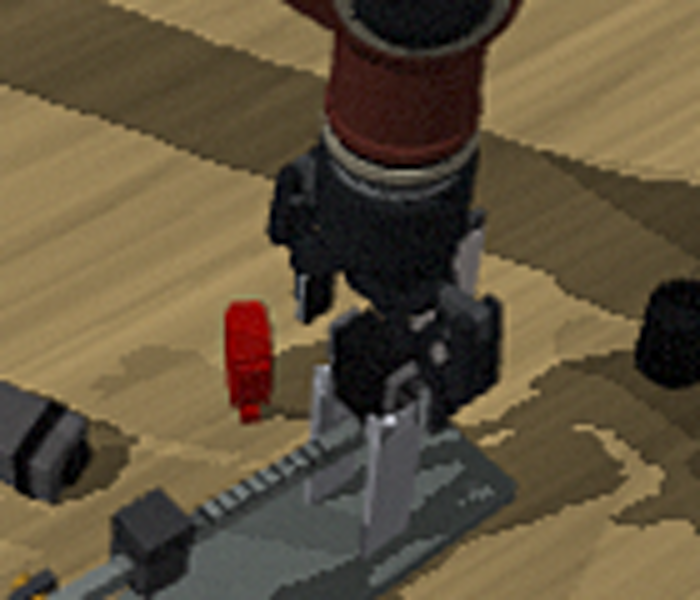

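```bash
python3 - <<'E'
from h import *
np.set_printoptions(precision=4,suppress=True)
print(arm.read_ft_force())
arm.move_gripper(0.35,30)
print(arm.read_time(),arm.read_opening()*85,arm.read_ft_force(),arm.read_wrist_torque(),arm.read_tool_pos())
shot('w5')
E
```

```text
[-0.1493 -0.326  -0.5295]
5.7833 42.36850060395728 [-1.2082 -0.7708  6.6542] [-0.1606  0.2903 -0.0087] [0.5975 0.1944 0.2188]
```

View pics/w5.png

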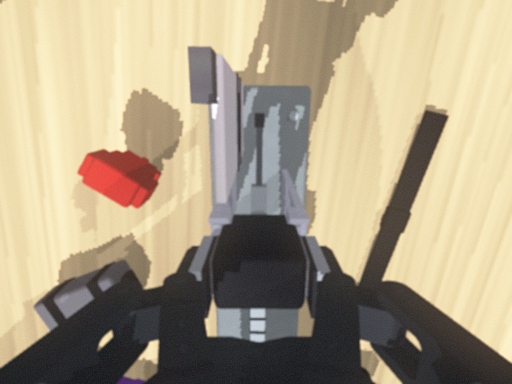

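```bash
python3 - <<'E'
from h import *
np.set_printoptions(precision=4,suppress=True)
q=down(np.radians(5.4))
for z in (.224,.234,.25,.262):
    arm.line_to((.5975,.1944,z),.06,q)
    f=arm.read_ft_force(); print(arm.read_time(),arm.read_opening()*85,f,arm.read_tool_pos()[2])
    if abs(f[2])>15: break
shot('w6'); cv2.imwrite('pics/s6.png',snapshot('scene'));crop('pics/s6.png',220,80,360,200,5,'pics/s6c.png')
E
```

```text
6.1 42.53229041385642 [-0.6344  0.086  -1.0665] 0.22424690039682435
6.4167 42.428229006487214 [-0.754  0.463 -1.147] 0.23453671704278892
6.8333 42.41527125971005 [ 0.0592  0.1141 -1.4158] 0.25062556600666663
7.1833 42.26849650673782 [-0.2555 -0.0984 -0.4081] 0.2626253287420172
```

View pics/s6c.png

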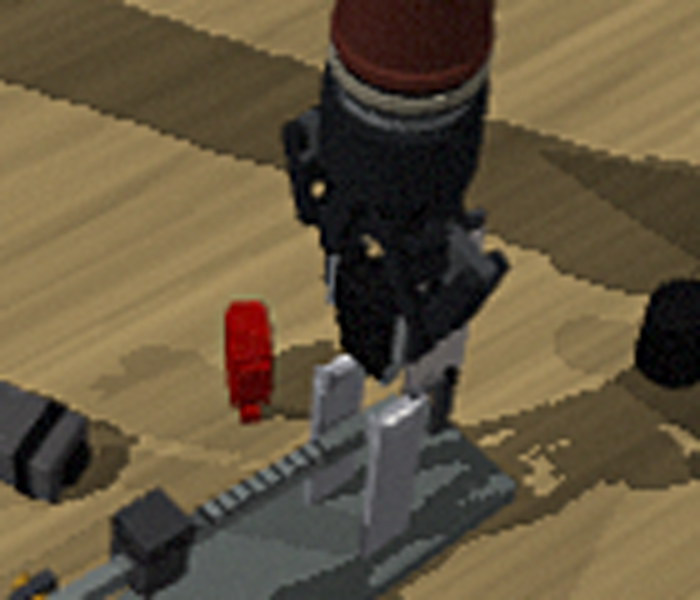

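```bash
python3 - <<'E'
from h import *
np.set_printoptions(precision=4,suppress=True)
arm.line_to((.5975,.1944,.35),.25)
q=down(np.radians(3.4))
arm.movep((.513,-.30,.33),q)
shot('w7');print(arm.read_time(),arm.read_tool_pos(),arm.read_opening()*85)
E
```

```text
9.6583 [ 0.5139 -0.2982  0.3303] 42.07555847942487
```

View pics/w7.png

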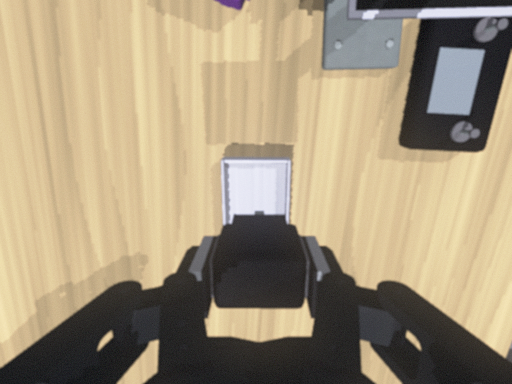

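```bash
python3 - <<'E'
from h import *
np.set_printoptions(precision=4,suppress=True)
c=lc('w7')
a,b=onz(c,(221,158),.022),onz(c,(292,158),.022); print(a,b,np.linalg.norm(a-b))
m=(a+b)/2+np.array([-.0022,0,0]); y=np.radians(3.4); print('centre',m+.065*np.array([np.sin(y),-np.cos(y),0]))
E
```

```text
[ 0.4655 -0.2927  0.022 ] [ 0.556 -0.287  0.022] 0.09070224108997783
centre [ 0.5124 -0.3548  0.022 ]
```

```bash
python3 - <<'E'
from h import *
np.set_printoptions(precision=4,suppress=True)
q=down(np.radians(3.4))
arm.line_to((.513,-.355,.30),.25,q)
arm.line_to((.513,-.355,.135),.2,q)
z=.125; f0=arm.read_ft_force()
while z>.104:
    arm.line_to((.513,-.355,z),.04,q); f=arm.read_ft_force()
    if f[2]-f0[2]>3: break
    z-=.003
print(z,f0,f,arm.read_tool_pos(),arm.read_time())
arm.move_gripper(0.95); arm.pause(.2)
arm.line_to((.513,-.355,.2),.2,q)
arm.line_to((.513,-.31,.30),.25,q)
shot('w8');cv2.imwrite('pics/s8.png',snapshot('scene'));crop('pics/s8.png',60,180,220,300,5,'pics/s8c.png');print(arm.read_time())
E
```

```text
0.10699999999999998 [ 0.4939 -0.1024 -0.676 ] [-2.129   1.0236  7.3725] [ 0.5135 -0.355   0.1088] 12.9333
14.9083
```

View pics/s8c.png

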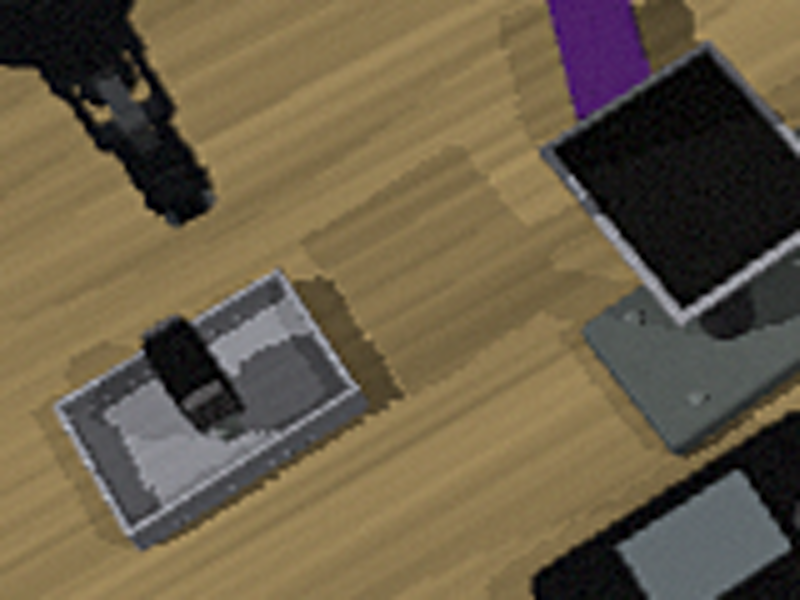

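View pics/w8.png

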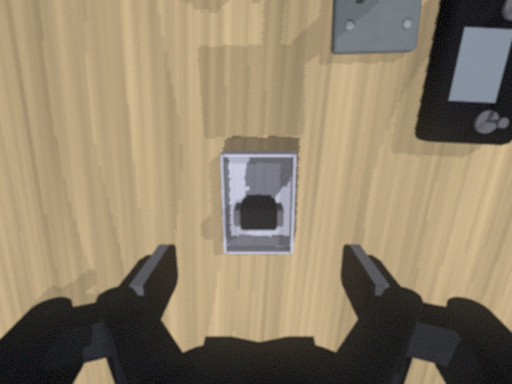

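```bash
python3 - <<'E'
from h import *
np.set_printoptions(precision=4,suppress=True)
q=down(np.radians(-62.5))
print(arm.ik((.435,.057,.076),q),arm.ik((.6244,-.1097,.25),down(np.radians(-84.6))))
arm.movep((.435,.057,.25),q)
shot('w9');print(arm.read_time(),arm.read_tool_pos())
E
```

```text
[ 0.002   0.7231 -0.2687  2.2108  0.6731  0.2857 -1.9454] [ 0.4104  0.6809 -0.4725  1.5316  0.3445  1.0127 -1.632 ]
16.4833 [0.4355 0.0562 0.2498]
```

View pics/w9.png

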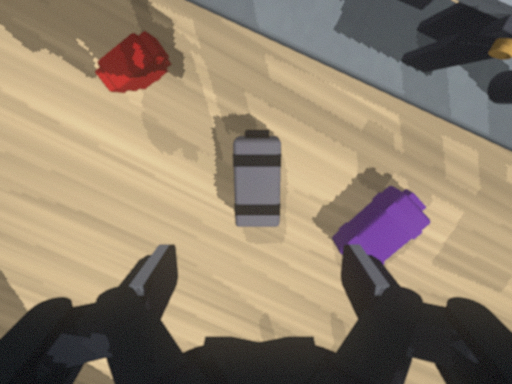

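```bash
python3 - <<'E'
from h import *
np.set_printoptions(precision=4,suppress=True)
c=lc('w9')
p=np.array([.4355,.0562,.2498]);Q=Rn.from_quat(down(np.radians(-62.5))).as_matrix()
for n,uv,z in [('pL',(334,240),.03),('pB',(380,263),.038),('pT',(390,190),.03),('pack tl',(234,138),.036),('pack tr',(281,138),.036),('bl',(235,226),.036),('br',(280,226),.036)]:
    X=onz(c,uv,z); print(n,X,Q.T@(X-p))
E
```

```text
pL [ 0.4163 -0.045   0.03  ] [0.2198 0.0809 0.0638]
pB [ 0.4184 -0.0984  0.038 ] [0.2118 0.1292 0.0866]
pT [ 0.4894 -0.0661  0.03  ] [0.2198 0.1334 0.0086]
pack tl [0.464  0.0962 0.036 ] [ 0.2138 -0.0223 -0.0438]
pack tr [0.4844 0.057  0.036 ] [ 0.2138  0.0219 -0.0438]
bl [0.3845 0.0561 0.036 ] [ 0.2138 -0.0234  0.0453]
br [0.4058 0.0151 0.036 ] [0.2138 0.0227 0.0453]
```

```bash
python3 - <<'E'
from h import *
np.set_printoptions(precision=4,suppress=True)
q=down(np.radians(-62.5))
arm.line_to((.4345,.0575,.12),.2,q)
arm.line_to((.4345,.0575,.077),.1,q)
F=lambda:np.mean([(arm.pause(.02),arm.read_ft_force())[1] for _ in range(8)],0)
f0=F(); arm.move_gripper(0.3,50)
print(arm.read_opening()*85,arm.read_tool_pos(),arm.read_ft_force(),arm.read_time())
arm.line_to((.4345,.0575,.12),.1,q)
f1=F();print(f0,f1,(f0-f1)/9.81)
arm.line_to((.4345,.0575,.29),.25,q)
f1=F();print(f1)
shot('w10'); print(arm.read_time(),arm.read_opening()*85)
E
```

```text
45.483444418908704 [0.4346 0.0577 0.0775] [-0.9221 -1.6902  4.6808] 18.4167
[ 0.0302 -0.0371  0.143 ] [ 0.0501  0.296  -2.9915] [-0.002  -0.034   0.3195]
[ 0.0409  0.0989 -3.6261]
20.15 45.03534408333779
```

View pics/w10.png

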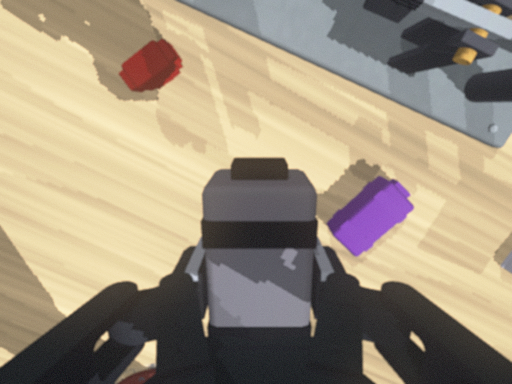

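```bash
python3 - <<'E'
from h import *
np.set_printoptions(precision=4,suppress=True)
q=down(np.radians(-84.6))
arm.movep((.6236,-.1095,.30),q)
shot('w11');print(arm.read_time(),arm.read_tool_pos())
cv2.imwrite('pics/s11.png',snapshot('scene'));crop('pics/s11.png',100,120,300,270,4,'pics/s11c.png')
E
```

```text
21.1917 [ 0.6228 -0.1067  0.3   ]
```

View pics/w11.png

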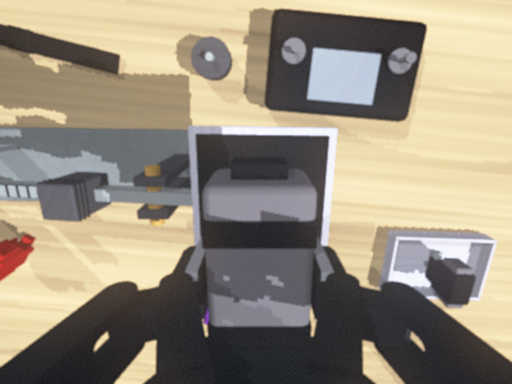

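View pics/s11c.png

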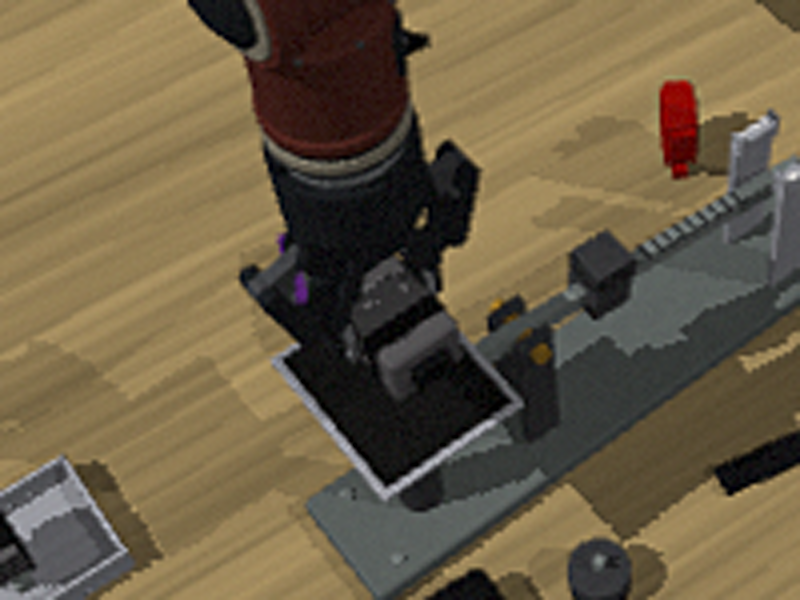

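```bash
python3 - <<'E'
from h import *
np.set_printoptions(precision=4,suppress=True)
c=lc('w11')
a,b=onz(c,(189,127),.167),onz(c,(337,127),.167);print(a,b,np.linalg.norm(a-b))
u=(b-a)/np.linalg.norm(a-b); inn=np.array([u[1],-u[0],0]); print(np.degrees(np.arctan2(u[1],u[0])),(a+b)/2+.06*inn,inn)
E
```

```text
[ 0.6775 -0.0562  0.167 ] [ 0.6872 -0.1539  0.167 ] 0.09810374900389124
-84.3470683346308 [ 0.6226 -0.111   0.167 ] [-0.9951 -0.0985  0.    ]
```

```bash
python3 - <<'E'
from h import *
np.set_printoptions(precision=4,suppress=True)
q=down(np.radians(-84.6)); x,y=.6227,-.1092
arm.line_to((x,y,.256),.15,q)
f0=np.mean([arm.read_ft_force() for _ in range(3)],0); print(f0)
z=.252
while z>.2185:
    arm.line_to((x,y,z),.05,q); f=arm.read_ft_force(); print(round(z,4),f[2].round(2),end='; ')
    if f[2]-f0[2]>6.5: break
    z-=.003
print(arm.read_tool_pos(),arm.read_time())
cv2.imwrite('pics/s12.png',snapshot('scene'));crop('pics/s12.png',100,80,340,260,3.3,'pics/s12c.png')
E
```

```text
[ 1.2512 -0.4158 -2.1487]
0.252 -3.11; 0.249 -3.1; 0.246 -4.28; 0.243 -1.27; 0.24 -1.58; 0.237 -0.91; 0.234 -1.0; 0.231 -1.45; 0.228 -0.48; 0.225 -1.12; 0.222 0.08; 0.219 4.76; [ 0.6228 -0.1084  0.22  ] 24.6833
```

View pics/s12c.png

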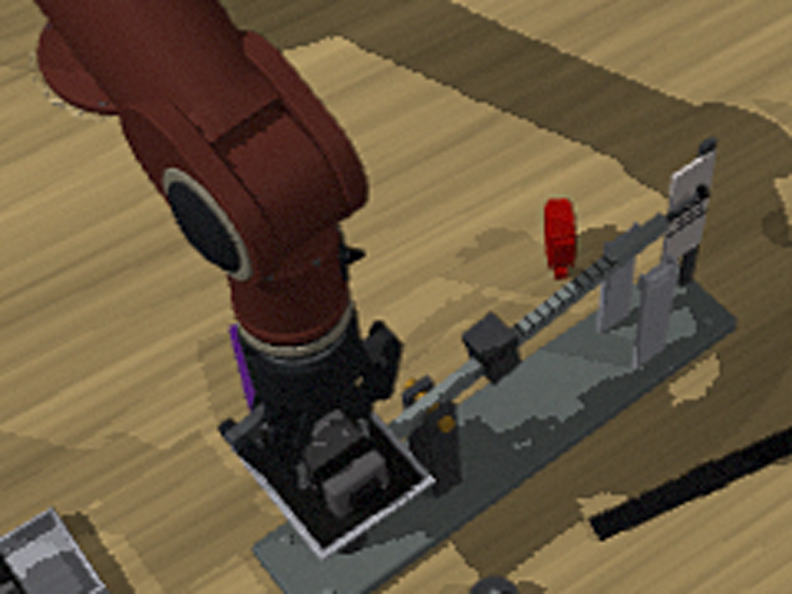

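```bash
python3 - <<'E'
from h import *
np.set_printoptions(precision=4,suppress=True)
q=down(np.radians(-84.6)); x,y=.6227,-.1084
arm.move_gripper(0.8); 
arm.line_to((x,y,.29),.15,q)
print(arm.read_time(),arm.read_ft_force())
# sweep IK for viewing tip
tip=np.array([.589,.264,.130]); Tc=np.array(camera_info('wrist')['T_tool_cam']); fx=297.5
res=[]
for tau in (0,10,20,30,40,50):
  for xx in (.62,.66,.70,.74):
    for yy in (.1,.16,.2,.26):
     for z in (.24,.28,.32):
      for yaw in (5.4,-30,-60,-84.6,40):
        tq=(Rn.from_euler('y',np.radians(tau))*Rn.from_quat(down(np.radians(yaw))))
        Q=tq.as_matrix(); P=np.array([xx,yy,z]); C=P+Q@Tc[:3,3]; pc=(Q@Tc[:3,:3]).T@(tip-C)
        if pc[2]<.05: continue
        u,v=258.9+fx*pc[0]/pc[2],195.1+fx*pc[1]/pc[2]
        if not(30<u<480 and 20<v<240): continue
        d=tip-C; obl=np.degrees(np.arctan2(-d[0],-d[2])); r=np.linalg.norm(d)
        gain=fx/pc[2]*np.sin(np.radians(obl))/1000
        res.append((gain,obl,r,u,v,tau,xx,yy,z,yaw))
res.sort(reverse=True)
k=0
for r in res:
    P=r[6:9]; tq=(Rn.from_euler('y',np.radians(r[5]))*Rn.from_quat(down(np.radians(r[9])))).as_quat()
    j=arm.ik(P,tq)
    if j is not None:
        print(np.array(r).round(2)); k+=1
        if k>14: break
E
```

```text
25.7083 [ 0.5379 -0.2911 -0.8384]
[  1.32  45.55   0.19 133.17  67.81  40.     0.62   0.16   0.24 -60.  ]
[  1.3   48.41   0.2   84.16 135.64  40.     0.62   0.16   0.24 -84.6 ]
[  1.29  53.4    0.24  40.85  66.82  40.     0.66   0.1    0.24 -60.  ]
[  1.29  48.41   0.19 154.03 142.32  40.     0.62   0.2    0.24 -84.6 ]
[  1.28  48.41   0.18 257.26 152.19  40.     0.62   0.26   0.24 -84.6 ]
[  1.28  45.55   0.18 199.36 106.5   40.     0.62   0.2    0.24 -60.  ]
[  1.24  53.4    0.22 130.56 116.91  40.     0.66   0.16   0.24 -60.  ]
[  1.21  45.55   0.18 290.55 159.8   40.     0.62   0.26   0.24 -60.  ]
[  1.2   55.77   0.23 108.47 177.17  40.     0.66   0.16   0.24 -84.6 ]
[  1.2   53.4    0.21 186.08 147.91  40.     0.66   0.2    0.24 -60.  ]
[  1.2   55.77   0.22 166.88 182.55  40.     0.66   0.2    0.24 -84.6 ]
[  1.19  55.77   0.21 253.38 190.53  40.     0.66   0.26   0.24 -84.6 ]
[  1.18  49.35   0.25  30.46 100.25  30.     0.66   0.1    0.24 -60.  ]
[  1.17  46.13   0.2  195.47  63.29  40.     0.66   0.16   0.24 -30.  ]
[  1.16  36.96   0.18 234.56  24.54  40.     0.62   0.16   0.24 -30.  ]
```

```bash
python3 - <<'E'
from h import *
np.set_printoptions(precision=4,suppress=True)
q=down(np.radians(5.4)); 
arm.movep((.61,.02,.31),q)
shot('w13');cv2.imwrite('pics/s13.png',snapshot('scene'));crop('pics/s13.png',100,80,340,260,3.3,'pics/s13c.png')
print(arm.read_time(),arm.read_tool_pos())
for z in (.27,.28):
  for X in ((.66,.2),(.68,.2),(.70,.2),(.68,.17)):
    print(z,X,arm.ik((*X,z),(Rn.from_euler('y',np.radians(40))*Rn.from_quat(down(np.radians(-84.6)))).as_quat()))
E
```

```text
26.8667 [0.6101 0.0189 0.3093]
0.27 (0.66, 0.2) None
0.27 (0.68, 0.2) None
0.27 (0.7, 0.2) None
0.27 (0.68, 0.17) None
0.28 (0.66, 0.2) None
0.28 (0.68, 0.2) None
0.28 (0.7, 0.2) None
0.28 (0.68, 0.17) None
```

View pics/w13.png

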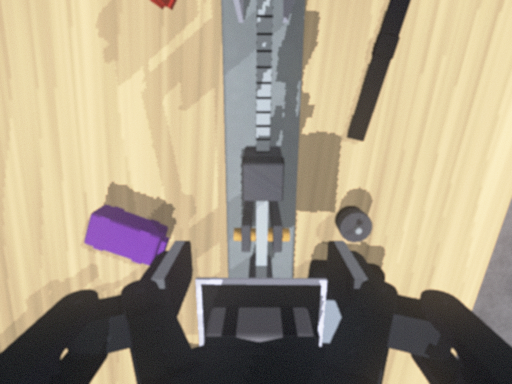

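View pics/s13c.png

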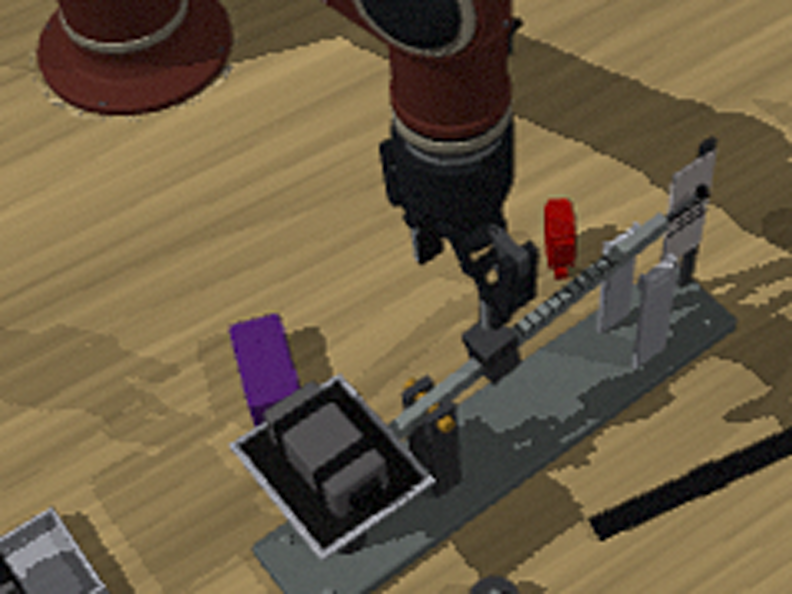

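```bash
crop=1; python3 - <<'E'
from h import *
np.set_printoptions(precision=4,suppress=True)
im=cv2.imread('pics/w13.png')[130:260,200:330]
cv2.imwrite('pics/w13c.png',cv2.convertScaleAbs(cv2.resize(im,None,fx=4,fy=4,interpolation=cv2.INTER_CUBIC),alpha=1.6))
E
```

```text
(no output)
```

View pics/w13c.png

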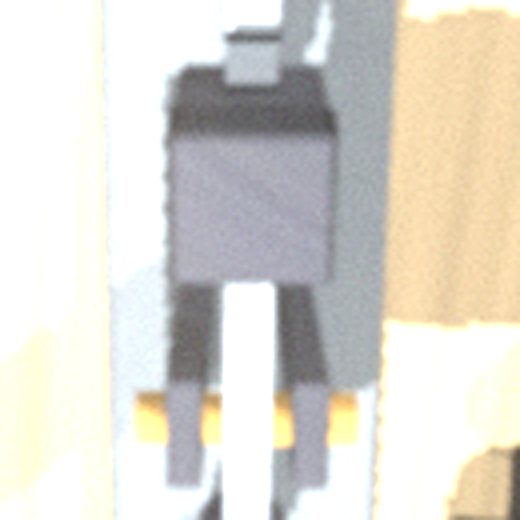

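```bash
python3 - <<'E'
from h import *
np.set_printoptions(precision=4,suppress=True)
c=lc('w13')
P=onz(c,(263-.4,182.4-.4),.172);O=onz(c,(261.75-.4,234.5-.4),.135)
e=onz(c,(200+172/4,182),.172)-onz(c,(200+332/4,182),.172)
print(P,O,np.linalg.norm(P-O),np.linalg.norm(e))
print(onz(c,(263,130+137/4),.174),onz(c,(263,130+282/4),.170))
E
```

```text
[0.6105 0.0388 0.172 ] [ 0.6153 -0.0181  0.135 ] 0.06797437769217368 0.028584143270433123
[0.6095 0.0519 0.174 ] [0.6122 0.0243 0.17  ]
```

```bash
python3 - <<'E'
from h import *
np.set_printoptions(precision=4,suppress=True)
q=down(np.radians(5.4)); d=np.array([-.094,.9956,0])
P=np.array([.6088,.041,.212])
arm.line_to(P+[0,0,.03],.2,q); arm.move_gripper(.6,20)
arm.line_to(P,.1,q); arm.move_gripper(.2,20)
print(arm.read_opening()*85,arm.read_ft_force(),arm.read_tool_pos(),arm.read_time())
E2=P+d*.042+[0,0,-.010]
arm.line_to(E2,.06,q)
print(arm.read_opening()*85,arm.read_ft_force(),arm.read_tool_pos(),arm.read_time())
arm.move_gripper(.6); print(arm.read_tool_pos(),arm.read_ft_force())
arm.line_to(E2+[0,0,.11],.2,q)
shot('w14'); arm.pause(.5);cv2.imwrite('pics/s14.png',snapshot('scene'));crop('pics/s14.png',180,80,340,200,5,'pics/s14c.png'); print(arm.read_time())
E
```

```text
29.845361350553837 [4.2879 0.9572 0.4821] [0.61   0.0413 0.2129] 28.4417
29.734741631982846 [5.6188 0.5697 3.1102] [0.6063 0.0845 0.203 ] 29.3083
[0.6037 0.0832 0.2013] [ 0.0446 -0.0822  0.3296]
30.95
```

View pics/w14.png

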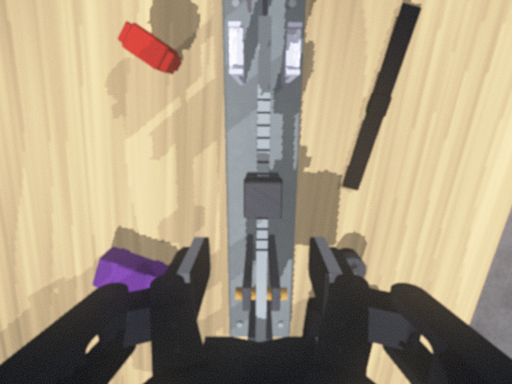

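View pics/s14c.png

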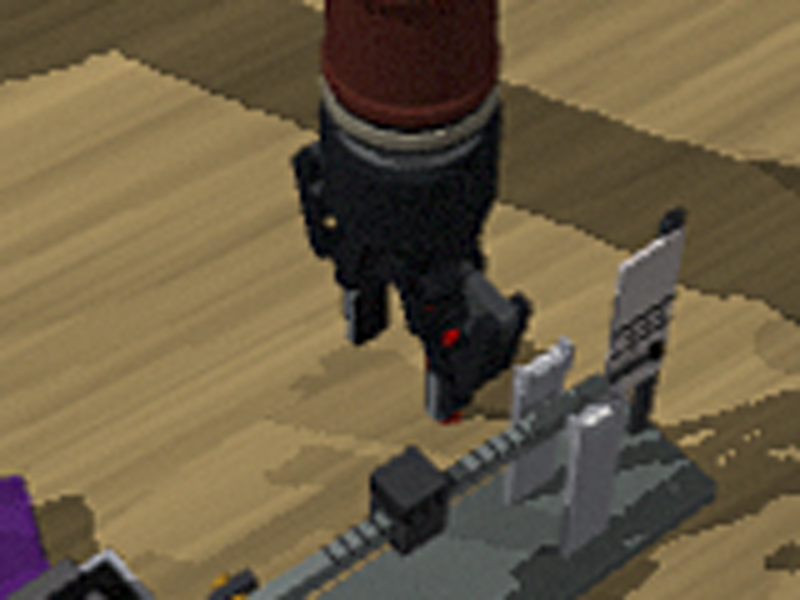

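```bash
cat > view.py <<'E'
from h import *
np.set_printoptions(precision=3,suppress=True)
tip=np.array([.589,.264,.130]); Tc=np.array(camera_info('wrist')['T_tool_cam']); fx=297.5
res=[]
j0=np.array(arm.read_joint_positions())
for tau in (0,10,20,30,35):
  for xx in (.60,.63,.66,.69,.72,.75):
    for yy in (.1,.14,.18,.22,.26):
     for z in (.25,.27,.30,.33):
      for yaw in (5.4,-30,-60,-84.6):
        tq=(Rn.from_euler('y',np.radians(tau))*Rn.from_quat(down(np.radians(yaw))))
        Q=tq.as_matrix(); P=np.array([xx,yy,z]); C=P+Q@Tc[:3,3]; pc=(Q@Tc[:3,:3]).T@(tip-C)
        if pc[2]<.05: continue
        u,v=258.9+fx*pc[0]/pc[2],195.1+fx*pc[1]/pc[2]
        if not(25<u<480 and 20<v<(300 if 215<u<305 else 225)): continue
        d=tip-C; obl=np.degrees(np.arctan2(-d[0],-d[2])); r=np.linalg.norm(d)
        gain=fx/pc[2]*np.sin(np.radians(obl))/1000
        res.append((gain,obl,r,u,v,tau,xx,yy,z,yaw))
res.sort(reverse=True); k=0
for r in res:
    tq=(Rn.from_euler('y',np.radians(r[5]))*Rn.from_quat(down(np.radians(r[9])))).as_quat()
    j=arm.ik(r[6:9],tq)
    if j is not None:
        print(np.array(r).round(2),np.abs(np.array(j)-j0).max().round(2)); k+=1
        if k>16: break
E
python3 view.py
```

```text
[  1.18  42.91   0.23  43.15  31.82  35.     0.63   0.1    0.25 -60.  ] 0.87
[  1.15  48.78   0.25  49.34  74.53  35.     0.66   0.1    0.25 -60.  ] 0.85
[  1.14  42.91   0.21 108.31  69.35  35.     0.63   0.14   0.25 -60.  ] 0.92
[  1.12  35.65   0.2  110.05  21.24  35.     0.6    0.14   0.25 -60.  ] 0.94
[  1.12  48.78   0.23 106.96 106.59  35.     0.66   0.14   0.25 -60.  ] 0.9
[  1.12  45.64   0.23  71.07 146.54  35.     0.63   0.14   0.25 -84.6 ] 1.29
[  1.12  38.73   0.21  48.82 106.65  35.     0.6    0.14   0.25 -84.6 ] 1.31
[  1.11  45.64   0.21 134.09 152.47  35.     0.63   0.18   0.25 -84.6 ] 1.34
[  1.11  38.73   0.19 120.8  113.68  35.     0.6    0.18   0.25 -84.6 ] 1.36
[  1.11  42.91   0.2  169.36 104.52  35.     0.63   0.18   0.25 -60.  ] 0.97
[  1.11  53.55   0.27  54.24 108.34  35.     0.69   0.1    0.25 -60.  ] 0.82
[  1.11  45.64   0.2  196.37 158.34  35.     0.63   0.22   0.25 -84.6 ] 1.39
[  1.1   40.89   0.24  40.37  50.36  30.     0.63   0.1    0.25 -60.  ] 0.88
[  1.1   38.73   0.18 191.82 120.62  35.     0.6    0.22   0.25 -84.6 ] 1.41
[  1.1   46.86   0.25  43.76  91.63  30.     0.66   0.1    0.25 -60.  ] 0.86
[  1.1   45.64   0.19 257.93 164.13  35.     0.63   0.26   0.25 -84.6 ] 1.43
[  1.09  38.73   0.17 261.91 127.46  35.     0.6    0.26   0.25 -84.6 ] 1.45
```

```bash
cat >> h.py <<'E'
VQ=(Rn.from_euler('y',np.radians(35))*Rn.from_quat(down(np.radians(-60)))).as_quat()
VP=(.67,.12,.262)
E
python3 - <<'E'
from h import *
arm.movep(VP,VQ); print(arm.read_time()); shot('v1'); print(arm.read_tool_pos(),arm.read_dq().__abs__().max() if hasattr(arm.read_dq(),'__abs__') else 0)
c=lc('v1'); print(proj(c,(.589,.264,.13)))
E
```

```text
31.7833
[0.67002143 0.11931386 0.26305813] 0.01891670921929734
[88.81750569 94.59434321]
```

View pics/v1.png

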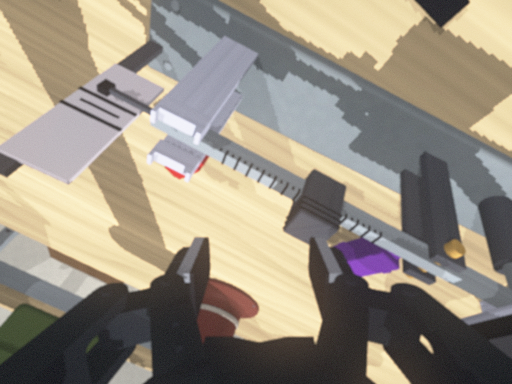

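```bash
python3 - <<'E'
from h import *
crop('pics/v1.png',40,50,180,150,5.5,'pics/v1c.png')
E
```

```text
(no output)
```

View pics/v1c.png

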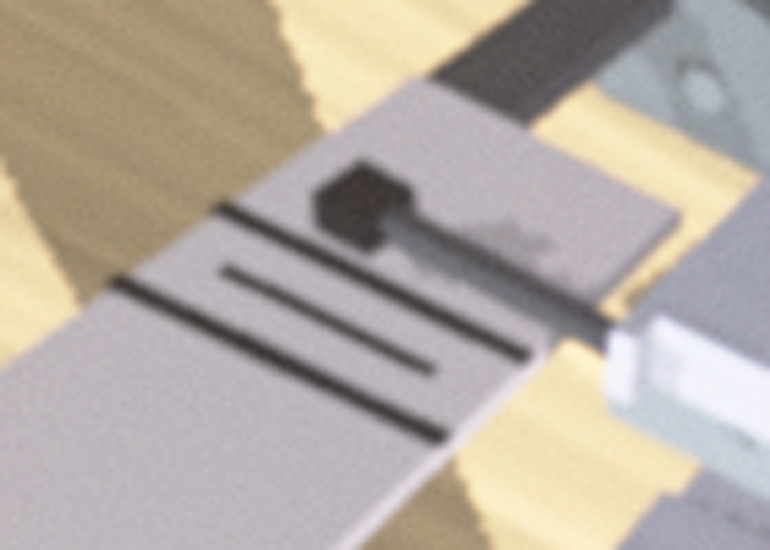

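```bash
python3 - <<'E'
from h import *
a=cv2.imread('pics/w4.png')[30:230,170:320]; b=cv2.imread('pics/w3.png')[60:260,190:340]
im=np.hstack([cv2.resize(x,None,fx=2.6,fy=2.6,interpolation=cv2.INTER_CUBIC) for x in (a,b)]); cv2.imwrite('pics/w34.png',im)
E
```

```text
(no output)
```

View pics/w34.png

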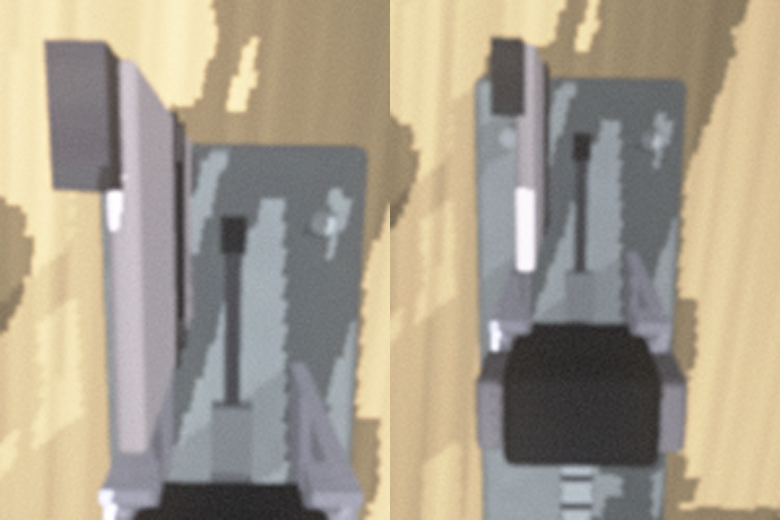

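```bash
python3 - <<'E'
from h import *
np.set_printoptions(precision=4,suppress=True)
c=lc('w4'); L=onz(c,(170+180/2.6,30+235/2.6),.13); t=onz(c,(170+233/2.6,30+235/2.6),.096)
n=np.array([.9956,.094,0]); print(L,t,(t-L)@n)
# beam plane through t (offset) ; ray-plane
def onp(c,uv,P0): 
    d=ray(c,*uv); return c['C']+d*(((P0-c['C'])@n)/(d@n))
v=lc('v1'); f=lambda u,w:(40+(u-2)/5.5,50+(w-2)/5.5)
for s in (-.001,.0,.001):
  for nm,p in [('thickU a',(115,282)),('thickU b',(445,438)),('c a',(224,268)),('c b',(434,372)),('thickL a',(218,208)),('thickL b',(527,357))]:
    print(nm,onp(v,f(*p),L+s*n))
  print('tip',onp(v,f(363,205),t+s*n),onp(v,f(363,205),np.array([.5975,.194,0])))
E
```

```text
[0.5814 0.2578 0.13  ] [0.5921 0.2573 0.096 ] 0.010608257201543948
thickU a [0.5783 0.2793 0.139 ]
thickU b [0.5826 0.2338 0.1387]
c a [0.579  0.2718 0.1285]
c b [0.5819 0.2414 0.129 ]
thickL a [0.5783 0.2795 0.119 ]
thickL b [0.5826 0.234  0.1188]
tip [0.5908 0.2599 0.1169] [0.5913 0.2596 0.1173]
thickU a [0.5794 0.2786 0.1398]
thickU b [0.5837 0.2333 0.1395]
c a [0.5801 0.2711 0.1294]
c b [0.583  0.2409 0.1299]
thickL a [0.5794 0.2788 0.1199]
thickL b [0.5837 0.2335 0.1198]
tip [0.5919 0.2593 0.1179] [0.5913 0.2596 0.1173]
thickU a [0.5805 0.2779 0.1407]
thickU b [0.5847 0.2328 0.1404]
c a [0.5812 0.2704 0.1303]
c b [0.584  0.2404 0.1308]
thickL a [0.5805 0.278  0.1209]
thickL b [0.5847 0.233  0.1208]
tip [0.593  0.2586 0.1189] [0.5913 0.2596 0.1173]
```

```bash
cat > slide.py <<'E'
from h import *
import sys
np.set_printoptions(precision=4,suppress=True)
def slide(P,delta):
    q=down(np.radians(5.4)); d=np.array([-.094,.9956,0]); P=np.array(P)
    arm.movep(P+[0,0,.09],q)
    arm.move_gripper(.6,20)
    arm.line_to(P,.15,q); arm.move_gripper(.2,20); arm.pause(.4)
    p0=np.array(arm.read_tool_pos()); print('grip',p0,arm.read_opening()*85,arm.read_ft_force())
    T=P+d*delta
    arm.line_to(T,.03,q); arm.pause(.4)
    for _ in range(2):
        p1=np.array(arm.read_tool_pos()); err=delta-(p1-p0)@d
        if abs(err)<.00025: break
        T=T+d*err; arm.line_to(T,.03,q); arm.pause(.3)
    p1=np.array(arm.read_tool_pos())
    print('moved',(p1-p0)@d,p1,arm.read_ft_force())
    arm.move_gripper(.6); arm.line_to(p1+[0,0,.09],.2,q); print(arm.read_time())
E
python3 - <<'E'
from slide import *
slide((.604,.0828,.202),-.0063)
arm.movep(VP,VQ); arm.pause(.4); shot('v2'); print(arm.read_time()); crop('pics/v2.png',40,50,180,150,5.5,'pics/v2c.png')
E
```

```text
grip [0.6062 0.0834 0.2037] 29.606013090372628 [4.5291 1.1399 1.318 ]
moved -0.006562014292095387 [0.6068 0.0768 0.2036] [ 5.9887 -0.5065  2.0333]
37.1917
38.4917
```

View pics/v2c.png

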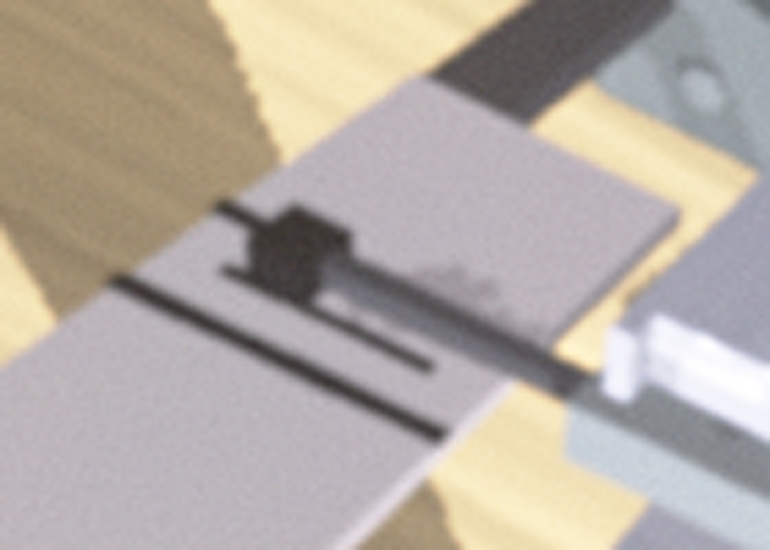

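```bash
cat > meas.py <<'E'
from h import *
np.set_printoptions(precision=4,suppress=True)
n=np.array([.9956,.094,0])
def onp(c,uv,P0):
    d=ray(c,*uv); return c['C']+d*(((P0-c['C'])@n)/(d@n))
f=lambda u,w:(40+(u-2)/5.5,50+(w-2)/5.5)
L=np.array([.5814,.2578,.13]); t=np.array([.5921,.2573,.13])
E
python3 - <<'E'
from meas import *
v=lc('v2'); print(onp(v,f(298,254),t), onp(v,f(224,268),L),onp(v,f(434,372),L))
arm.movep((.592,.185,.262),down(np.radians(5.4))); arm.pause(.2); shot('w15'); print(arm.read_time(),proj(lc('w15'),(.591,.264,.13)))
crop('pics/w15.png',170,10,320,160,4,'pics/w15c.png')
E
```

```text
[0.5919 0.2591 0.1316] [0.5802 0.2709 0.1297] [0.583  0.2406 0.1302]
39.55 [266.8625  92.3284]
```

View pics/w15c.png

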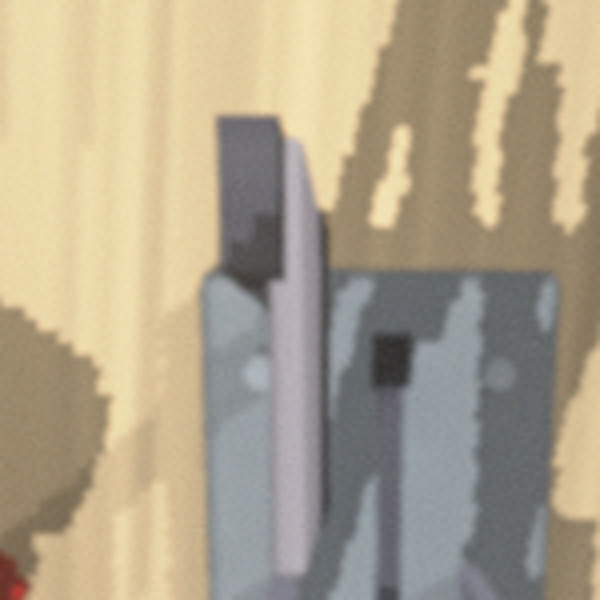

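```bash
python3 - <<'E'
from meas import *
v=lc('v1'); zb=[onp(v,f(420,78),L)[2],onp(v,f(680,215),L)[2]]; print('zbot',zb)
w=lc('w15'); g=lambda u,r:(170+(u-1.5)/4,10+(r-1.5)/4)
for zz in (np.mean(zb),):
  b=onz(w,g(323,360),zz); b2=onz(w,g(320,360),zz)
tp=onz(w,g(391,360),.134)
print(b,b2,tp,(tp-b)@n,(tp-b2)@n)
E
```

```text
zbot [np.float64(0.07621605239603196), np.float64(0.0779859791458532)]
[0.5794 0.2596 0.0771] [0.5788 0.2595 0.0771] [0.5917 0.2595 0.134 ] 0.012244141883243074 0.012852467629310164
```

```bash
python3 - <<'E'
from h import *
a=cv2.imread('pics/w15.png')[50:150,230:280]; b=cv2.imread('pics/w4.png')[60:180,205:255]
im=[cv2.resize(x,(int(x.shape[1]*8),int(x.shape[0]*5)),interpolation=cv2.INTER_CUBIC) for x in (a,b)]
h=max(i.shape[0] for i in im); im=[cv2.copyMakeBorder(i,0,h-i.shape[0],0,0,0) for i in im]
cv2.imwrite('pics/z.png',np.hstack(im)[:600])
E
```

```text
(no output)
```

View pics/z.png

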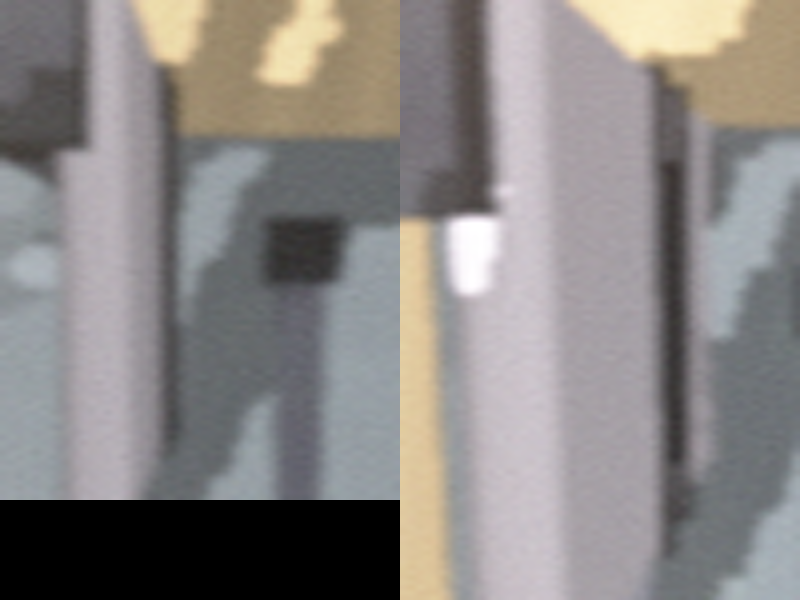

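```bash
python3 - <<'E'
from meas import *
w=lc('w15'); 
for u in (250.3,250.9,251.4):
  b=onz(w,(u,99.6),.13); tp=onz(w,(267.5,99.6),.134); print(b,tp,(tp-b)@n)
for uv in ((298,254),):
  for s in (.0106,.0115): 
    Lp=t-s*n; v=lc('v2')
    print(s,onp(v,f(*uv),t)[2]-np.mean([onp(v,f(224,268),Lp)[2],onp(v,f(434,372),Lp)[2]]))
E
```

```text
[0.5809 0.2586 0.13  ] [0.5917 0.2596 0.134 ] 0.010927770151236258
[0.5812 0.2587 0.13  ] [0.5917 0.2596 0.134 ] 0.010542726930582572
[0.5816 0.2587 0.13  ] [0.5917 0.2596 0.134 ] 0.010221857479881628
0.0106 0.0015850752595096274
0.0115 0.002397200287591328
```

```bash
python3 - <<'E'
from slide import *
slide((.6075,.0768,.203),.0008)
arm.movep(VP,VQ); arm.pause(1.2); shot('v3'); print(arm.read_time()); crop('pics/v3.png',40,50,180,150,5.5,'pics/v3c.png')
E
```

```text
grip [0.6073 0.0771 0.2032] 29.517370403633016 [-3.958   2.6835  3.6206]
moved 0.0010409829963589625 [0.6072 0.0781 0.2029] [-4.2107 -0.9163  2.9704]
43.8917
46.0083
```

View pics/v3c.png

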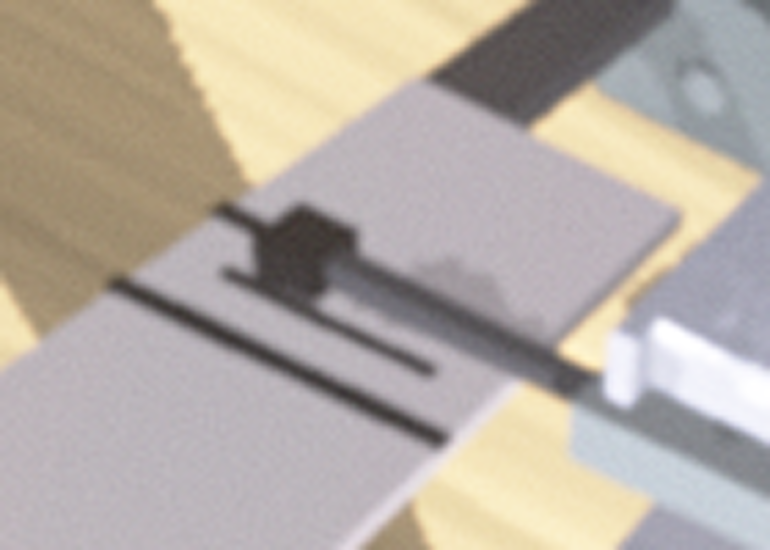

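```bash
python3 - <<'E'
from meas import *
for nm in ('v1','v2','v3'):
    im=cv2.imread(f'pics/{nm}.png',0)[50:150,40:180]; big=cv2.resize(im,None,fx=5.5,fy=5.5,interpolation=cv2.INTER_CUBIC)
    m=(big<85).astype(np.uint8); m=cv2.morphologyEx(m,cv2.MORPH_OPEN,cv2.getStructuringElement(cv2.MORPH_ELLIPSE,(55,55)))
    k,l,st,ce=cv2.connectedComponentsWithStats(m)
    for i in range(1,k):
        if 3000<st[i][4]<12000 and 200<ce[i][0]<400:
            u=ce[i]; v=lc(nm); z=onp(v,f(*u),t)[2]; Lp=t-.0106*n
            zc=np.mean([onp(v,f(224,268),Lp)[2],onp(v,f(434,372),Lp)[2]]); print(nm,u,st[i],z,zc,z-zc)
E
```

```text
v1 [356.0823 204.3153] [ 319  169   74   72 3901] 0.11838992752565569 0.12967653210742314 -0.011286604581767445
v2 [290.8783 255.2588] [ 252  213   81   87 5417] 0.1323002574002008 0.1299674377934636 0.002332819606737202
v3 [296.4208 256.2706] [ 258  212   81   91 5487] 0.13147861811162762 0.1294155341573355 0.002063083954292111
```

```bash
python3 - <<'E'
from meas import *
crop('pics/v2.png',75,80,115,110,16,'pics/v2z.png');crop('pics/v3.png',75,80,115,110,16,'pics/v3z.png')
a=cv2.imread('pics/v2z.png');b=cv2.imread('pics/v3z.png');cv2.imwrite('pics/vz.png',cv2.resize(np.vstack([a[:, :],b]),None,fx=.62,fy=.62))
for nm,u in (('v2',(300,253.5)),('v3',(305.5,253))):
    v=lc(nm); Lp=t-.0106*n; z=onp(v,f(*u),t)[2]
    print(nm,z,[onp(v,f(*p),Lp)[2] for p in ((224,268),(434,372))],[onp(v,f(*p),Lp)[2] for p in ((225,270),(433,372))])
E
```

```text
v2 0.13131843969265503 [np.float64(0.12970671281332377), np.float64(0.13022816277360338)] [np.float64(0.12995337190932374), np.float64(0.13030662004693253)]
v3 0.13025761127975335 [np.float64(0.12916120239100246), np.float64(0.12966986592366855)] [np.float64(0.12940736465621855), np.float64(0.12974825102940885)]
```

View pics/vz.png

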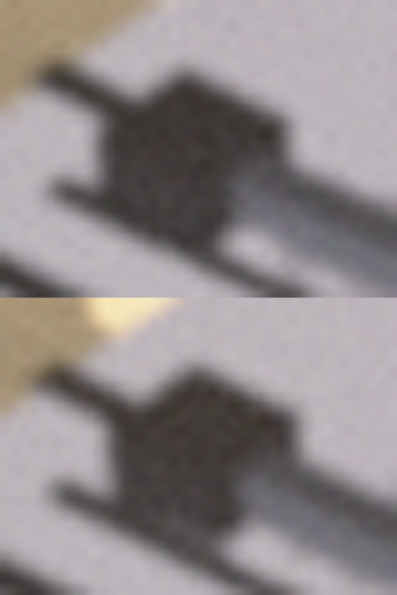

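```bash
python3 - <<'E'
from h import *
best=None
for tau in (35,40,44):
  q=(Rn.from_euler('y',np.radians(tau))*Rn.from_quat(down(np.radians(-60)))).as_quat()
  for x in (.70,.72,.74):
    for y in (.15,.19):
      for z in (.245,.23):
        if arm.ik((x,y,z),q) is not None: best=(tau,x,y,z,q); print(tau,x,y,z)
tau,x,y,z,q=best
arm.movep((x,y,z),q); arm.pause(.2); shot('v4'); print(arm.read_time(),proj(lc('v4'),(.591,.26,.13)))
cv2.imwrite('pics/s16.png',snapshot('scene'));crop('pics/s16.png',60,80,340,290,2.8,'pics/s16c.png')
E
```

```text
35 0.7 0.15 0.245
35 0.7 0.15 0.23
35 0.7 0.19 0.245
35 0.7 0.19 0.23
46.6833 [153.56138719 195.36180573]
```

View pics/v4.png

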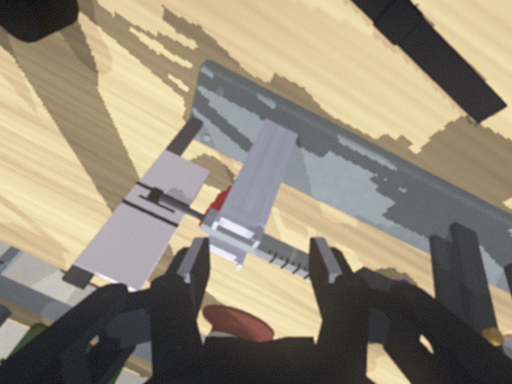

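View pics/s16c.png

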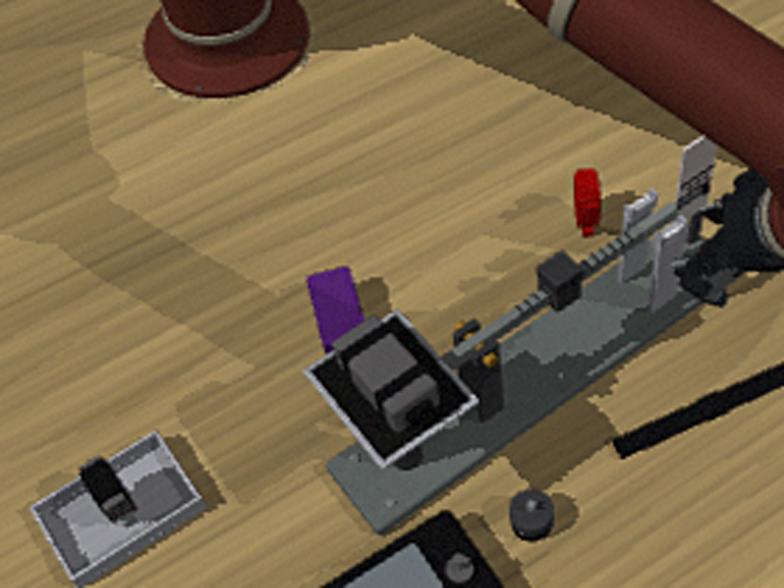

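```bash
python3 - <<'E'
from h import *
crop('pics/v4.png',105,165,205,240,8,'pics/v4c.png')
E
```

```text
(no output)
```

View pics/v4c.png

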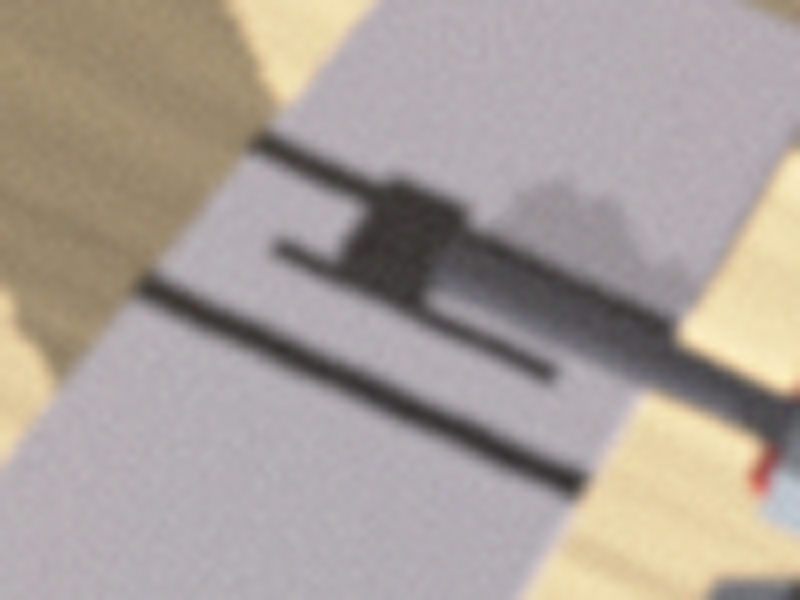

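```bash
python3 - <<'E'
from meas import *
v=lc('v4'); g=lambda u,w:(105+(u-3.5)/8,165+(w-3.5)/8)
for s in (.0098,.0106,.0114):
    Lp=t-s*n
    print(s,onp(v,g(406,240),t)[2],[onp(v,g(*p),Lp)[2] for p in ((280,245),(548,373),(145,283),(578,487),(260,142))])
E
```

```text
0.0098 0.12923841645037626 [np.float64(0.1296143970605803), np.float64(0.13009148311016183), np.float64(0.13943647165002665), np.float64(0.1400312612280436), np.float64(0.11989503295931747)]
0.0106 0.12923841645037626 [np.float64(0.12913949041044992), np.float64(0.12961842832446452), np.float64(0.13899969051332828), np.float64(0.1395967888355763), np.float64(0.11938239947834103)]
0.0114 0.12923841645037626 [np.float64(0.12866458376031947), np.float64(0.1291453735387672), np.float64(0.13856290937662985), np.float64(0.139162316443109), np.float64(0.11886976599736457)]
```

```bash
python3 - <<'E'
from h import *
from station import ticket
p=np.array(arm.read_tool_pos()); arm.line_to(p+[0,-.03,.09],.15); arm.pause(.3)
shot('v5'); cv2.imwrite('pics/s17.png',snapshot('scene')); print(arm.read_time(),arm.read_ft_force(),arm.read_dq())
ticket.finish_job()
E
```

```text
Traceback (most recent call last):
station.MotionError: the arm cannot follow that straight line within its joint ranges
```

```bash
python3 - <<'E'
from h import *
from station import ticket
arm.movep((.66,.08,.33),down(np.radians(-60))); arm.pause(.4)
shot('v5'); cv2.imwrite('pics/s17.png',snapshot('scene')); print(arm.read_time(),arm.read_ft_force(),arm.read_tool_pos())
crop('pics/s17.png',60,80,340,290,2.8,'pics/s17c.png')
E
```

```text
47.975 [1.24180523 0.02754858 0.38967654] [0.66018955 0.08028918 0.32932551]
```

View pics/s17c.png

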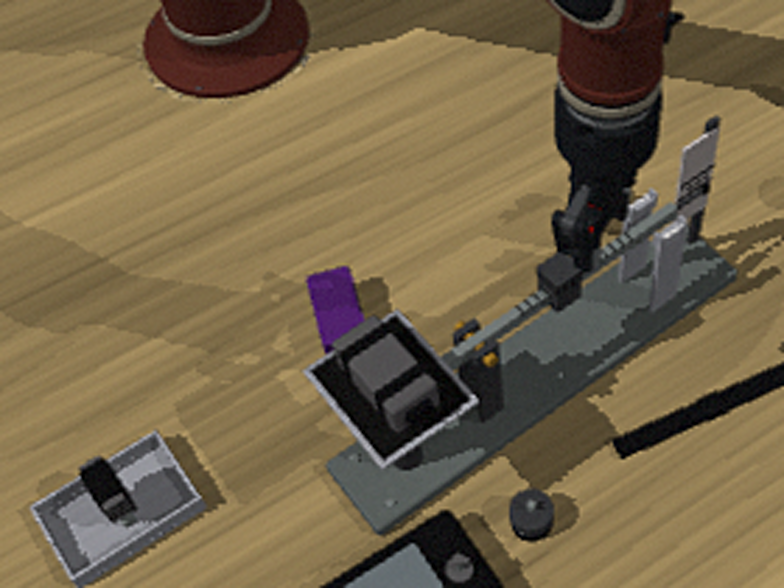

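The scene view shows the pack in the middle of the pan, the clip standing in the tray and the pointer among the index lines. The gripper hangs well above the beam, with its tips near z 0.26.

```bash
python3 - <<'E'
from station import arm,ticket
arm.pause(.3); ticket.finish_job(); print(arm.read_time())
E
```

```text
the job is handed in; nothing more can be done
the job is handed in; nothing more can be done
```

I handed the job in at about 48.3 s of the 72 s allowed.

- **Clip:** I squeezed both buttons, drew the clip straight up out of its gate, and stood it in the middle of the metal tray.
- **Pack:** I lowered the pack onto the middle of the pan and followed the pan down to its upper stop before letting go. It lies flat there in the last scene picture.
- **Poise:** I slid it outwards about 43 mm, back 6.6 mm, then out 1.0 mm, releasing it each time.

**Last checks:**
- **Pointer:** one wrist view put the tip about 0.7 mm above the centre line. A later, more oblique view put it about 0.2 mm below. The two differ by 0.9 mm, which is about the measurement error.
- **Last poise move:** it shifted the pointer only about 0.6–1.0 mm, where about 1.9 mm was expected. I left it, because another nudge would have been within the measuring error.
- **Heights:** the wrist camera read heights low by 4–6 mm (clip top 174 mm against 180 mm from the text, pack top 34 mm against 38 mm). I used the text's heights where the two disagreed.
- **Gripper and bystanders:** the gripper was open and clear of everything at hand-in. The other things on the bench that were in view looked unmoved in the last scene picture, judged by eye. I did not measure them.
- **Rejected move:** one retreat line was refused as out of the joint range. Nothing moved, and I used a joint-space move instead.

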